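# Kit the measured roller-unit parts into their outline trays

## Task

The four parts of the next roller unit have been measured: put each one - the left-hand bracket, the right-hand bracket, the flange bearing and the pulley - into the blue kit tray that is printed with its outline, standing squarely on that outline and turned to match it. The brackets are mirror images, so mind which hand goes where; set the parts down rather than dropping them, and do not disturb the dial indicator and the micrometer lying among them.

Things in the scene. Friction and masses are not known exactly. Their poses are not given: they have to be found in the camera images.
- left_bracket_mid (a point): Left-hand aluminium bracket, loose, 56 mm high. Point: centre of its upright, 28 mm above the underside, z up. Upright 36 (x) x 14 mm (y), round top, dark bore along y: grip across the 14. L-shaped foot 8 mm thick: strip x -24..+48, y -14..+14; toe x +22..+48 out to y +40, i.e. to the LEFT looking from the upright along the long end. Thin rib at y=0 on the +x side. 0.11-0.18 kg.
- right_bracket_mid (a point): Right-hand aluminium bracket, loose, the mirror image of the left-hand one with the same sizes and mass. Point: centre of its upright, 28 mm above the underside, z up; grip across the 14 mm (y). x runs along the foot's long end; its toe (x +22..+48) reaches out to y -40, i.e. to the RIGHT looking from the upright along the long end.
- bearing_mid (a point): Two-bolt flange bearing, loose, flange down: dark green housing, steel ring on top, 40 mm high. Point: on its axis, 20 mm above the underside, z up. Round housing 48 mm in diameter, 34 mm high; diamond-shaped flange 12 mm thick, 96 mm long along x (bolt holes at x +38 and -38), 48 mm across y. Grip across y (48 mm), where the flange is no wider than the housing. 0.25-0.42 kg.
- pulley_mid (a point): Toothed belt pulley, loose, lying flat: steel teeth between two red side discs 56 mm in diameter (undersides at 0 and 29 mm, tops at 3 and 32 mm); steel hub, 32 mm in diameter, rises to 38 mm. Point: on its axis, 19 mm above the underside, z up. Grip across the 56 mm discs. 0.22-0.36 kg.
- left_tray: Left-hand bracket's kit tray, fixed, blue, 140 (x) x 120 (y) mm, rim 7 mm high, 4 thick; top of its black liner 3 mm above the bench. Origin: centre of its underside, z up. Print: the L-shaped foot full size in yellow, orange rectangle for the upright. The upright's centre belongs at x -18, y -15 mm from the origin, bracket axes along the tray's (toe at the +x +y side).
- right_tray: Right-hand bracket's kit tray: fixed, same tray and origin as left_tray, the mirror-image yellow print. The upright's centre (orange rectangle) belongs at x -18, y +15 mm from the origin, bracket axes along the tray's (toe at the +x -y side).
- bearing_tray: Flange bearing's kit tray: fixed, same tray and origin as left_tray. Yellow diamond-shaped print 96 mm long along the tray's x and 48 mm across, orange disc in its middle. The bearing's axis belongs at the origin, its long direction along the tray's x, either way round.
- pulley_tray: Pulley's kit tray: fixed, same tray and origin as left_tray. Yellow round print 56 mm in diameter, small orange disc in its middle. The pulley's axis belongs at the origin, at any turn.
- dial_gauge: Bystander, loose: dial indicator lying face up, white face, red needle, 57 mm in diameter, 21 mm high, its stem reaching 62 mm from the origin along its x. Origin under the dial's centre. Not to be disturbed.
- micrometer: Bystander, loose: outside micrometer lying flat, dark blue C-shaped frame and steel thimble, about 145 (x) x 60 (y) mm, 16 mm high. Origin on the bench near its middle. Not to be disturbed.
Mind the look-alikes: they are no part of the job. Leave any purple or yellow look-alike of the part that bears right_bracket_mid alone.

How it is judged (in metres and radians):
At the end, for the whole second after the job is handed in: Each part stands upright, at rest and released on the liner of its own tray, within 10 mm of its printed place along the tray's x and y; brackets turned as their print within 15 degrees, not end for end; the bearing along its print within 15 degrees, either way round; the pulley at any turn (x of left_bracket_mid in the frame of left_tray between -0.028 and -0.008 m and y of left_bracket_mid in the frame of left_tray between -0.025 and -0.005 m and z of left_bracket_mid in the frame of left_tray between 0.028 and 0.035 m and angle between each of left_bracket_mid, right_bracket_mid, bearing_mid, pulley_mid's own z axis and vertical below 0.1 rad and linear speed of each of left_bracket, right_bracket, bearing, pulley below 0.02 m/s and angle between the x axis of left_bracket_mid and the x axis of left_tray, either way round below 0.26 rad and x of left_tray in the frame of left_bracket_mid above 0 m and x of right_bracket_mid in the frame of right_tray between -0.028 and -0.008 m and y of right_bracket_mid in the frame of right_tray between 0.005 and 0.025 m and z of right_bracket_mid in the frame of right_tray between 0.028 and 0.035 m and angle between the x axis of right_bracket_mid and the x axis of right_tray, either way round below 0.26 rad and x of right_tray in the frame of right_bracket_mid above 0 m and x of bearing_mid in the frame of bearing_tray between -0.01 and 0.01 m and y of bearing_mid in the frame of bearing_tray between -0.01 and 0.01 m and z of bearing_mid in the frame of bearing_tray between 0.02 and 0.027 m and angle between the x axis of bearing_mid and the x axis of bearing_tray, either way round below 0.26 rad and x of pulley_mid in the frame of pulley_tray between -0.01 and 0.01 m and y of pulley_mid in the frame of pulley_tray between -0.01 and 0.01 m and z of pulley_mid in the frame of pulley_tray between 0.019 and 0.026 m); the robot touches nothing.
It fails at once if a part is dropped (falls free, out of the fingers, from more than about 25 mm up) ((contact force between left_bracket and the fingers below 0.02 N and height (world z) of left_bracket_mid above 0.048 m and linear speed of left_bracket above 0.3 m/s) or (contact force between right_bracket and the fingers below 0.02 N and height (world z) of right_bracket_mid above 0.048 m and linear speed of right_bracket above 0.3 m/s) or (contact force between bearing and the fingers below 0.02 N and height (world z) of bearing_mid above 0.04 m and linear speed of bearing above 0.3 m/s) or (contact force between pulley and the fingers below 0.02 N and height (world z) of pulley_mid above 0.039 m and linear speed of pulley above 0.3 m/s)).
It fails at once if the dial indicator is shifted by more than 15 mm (distance of dial_gauge from where it was at the start of the episode above 0.015 m).
It fails at once if the micrometer is shifted by more than 15 mm (distance of micrometer from where it was at the start of the episode above 0.015 m).
It also fails if it takes over 128 s, if anything falls off the work surface, if the arm or the gripper's body presses on something with over 40 N, if the wrist force passes 120 N, or if a joint passes its speed limit or range.

## Robot

A 6-joint arm with a two-finger parallel gripper is mounted at the origin on the work surface. World frame = base frame: x ahead of the robot, y to its left, z up, the work surface at z = 0. Lengths are in mm, angles in rad, forces in N, time in s.
With the tool pointing down it reaches from about 350 to 975 mm from the base axis. Payload 7.1 kg.
Tool frame: the origin (TCP) lies on the front face of the gripper's body, between the roots of the fingers; the fingertips stand 80 mm ahead of it and the grasp point (between the pads) lies 61 mm ahead of it (env.tips_ahead is the distance from the TCP to the fingertips, in mm); z points along the fingers, y is the line along which they close (so a half turn about z gives the same grasp; the last joint's range is limited). The gripper opens to 88 mm and grips with 3 to 60 N. Pads are 20 mm wide; open, the fingers measure 115 mm over their backs; the gripper's body (75 mm by 178 mm) begins 61 mm behind the grasp point.
Start: joints at [-0.019, 0.423, 1.63, -0, 1.089, -0.019], TCP at [624.984, 0.026, 302.675] pointing down, gripper open.
Joint ranges: [-3, 3], [-0.9, 2.11], [0.09, 2.58], [-1.31, 4.45], [0.11, 2.69], [-2.54, 2.54]. Speed limits (rad/s): [2.39, 2.39, 3.01, 3.14, 3.14, 3.14].

## Interface

Orientations are given as a unit quaternion [x, y, z, w].
In Python, from station import env, set_gripper, viewer, workorder gives the robot as it stands. Calls block until the motion is done:
- env.reach(position, orientation): joint-space move of the TCP to a pose.
- env.move_l(position, rot=None, rate=150, f_stop=None): straight line of the TCP; rot=None keeps the orientation; rate is the mean speed in mm/s. With f_stop (N) it stops when the force on the tool has changed by that much, and returns True; else False.
- env.move_joints(angles): joint-space move.
- set_gripper(opening): finger opening in mm; the grip force is fixed at half the most; returns when the fingers have stopped.
- env.hold(seconds).
- env.ik(position, orientation): joint angles nearest the present ones, or None.
- env.read_state(): the state.
- viewer.camera(name): name is "scene" or "side" or "wrist"; returns the picture (420x560x3 uint8, blue, green, red); there is no depth.
- viewer.camera_params(name): a dict with "fx", "fy", "cx", "cy" (pixels), "dist" ([k1, k2, p1, p2, k3] as OpenCV has them; the pictures are not rectified), "pose" (4x4, takes a point from camera to world coordinates); the wrist camera has in their place "tool_from_camera" (4x4, takes a point from camera to tool coordinates, whose origin is the TCP and whose axes are the flange's). Camera axes: x right, y up, looking along -z (the intrinsics and any distortion apply to the point x, -y, -z); pixel columns grow to the right and rows downward; lengths in mm; the calibration is good to about 2 mm. A picture is of the moment at which its call begins: read the wrist's pose just before it. camera_params takes no time and is no camera call.
A pose or a line that the arm cannot do raises env.IKError and nothing moves.
- workorder.sign_off(): hands the job in; it is judged then, once.
The state is a dict: "time_s": time; "qpos": joint angles; "dq": joint speeds; "tau": joint torques, N m; "tool_pos": TCP position; "orientation": TCP orientation; "force": force on the tool from outside, world axes, zero at the start; "wrist_torque": the same for the moment, N m; "width": finger opening in mm; "grip_force": force on a finger pad.
Only numpy, scipy, OpenCV 4.12 (cv2) and the standard library are available. Lean on these libraries where they do the work, as an engineer would, in place of code of your own. Each camera call takes 0.05 s, during which the arm holds its last target. There are 200 camera calls.

## Working session

There is one attempt and no reset: what is moved stays moved. The work goes in short steps, each a Python script; the robot and the scene stay as the last script left them, time stands still between calls to the robot, and variables do not carry over. Pictures are saved under pics/ and viewed, at most 14 in all, crops included, and the job is handed in when it is done.

```bash
ls; mkdir -p pics; python3 - <<'E'
from station import env, viewer
import cv2, numpy as np
for n in ["scene","side","wrist"]:
    cv2.imwrite(f"pics/{n}0.png",viewer.camera(n))
    p=viewer.camera_params(n); print(n,{k:np.round(v,4).tolist() for k,v in p.items()})
a=cv2.imread("pics/scene0.png");print(env.read_state()["time_s"])
E
```

```text
pics
scene {'fx': 487.2294, 'fy': 487.2294, 'cx': 269.7865, 'cy': 213.6529, 'dist': [-0.106, 0.0, 0.0, 0.0, 0.0], 'pose': [[0.5806, -0.6908, 0.431, 1042.7741], [0.8142, 0.492, -0.3083, -438.0327], [0.0009, 0.5299, 0.8481, 1094.4761], [0.0, 0.0, 0.0, 1.0]]}
side {'fx': 406.5358, 'fy': 406.5358, 'cx': 280.7972, 'cy': 210.8576, 'dist': [-0.0021, 0.0, 0.0, 0.0, 0.0], 'pose': [[0.9422, 0.2339, -0.24, 237.7865], [-0.3351, 0.6618, -0.6706, -865.6901], [0.002, 0.7123, 0.7019, 916.3775], [0.0, 0.0, 0.0, 1.0]]}
wrist {'fx': 298.9269, 'fy': 298.9269, 'cx': 282.6462, 'cy': 208.5481, 'dist': [0.0074, 0.0, 0.0, 0.0, 0.0], 'tool_from_camera': [[-0.0008, 0.9606, 0.2781, 75.3558], [1.0, 0.0005, 0.0009, 0.6993], [0.0008, 0.2781, -0.9606, -81.8587], [0.0, 0.0, 0.0, 1.0]]}
0.15
```

View pics/scene0.png

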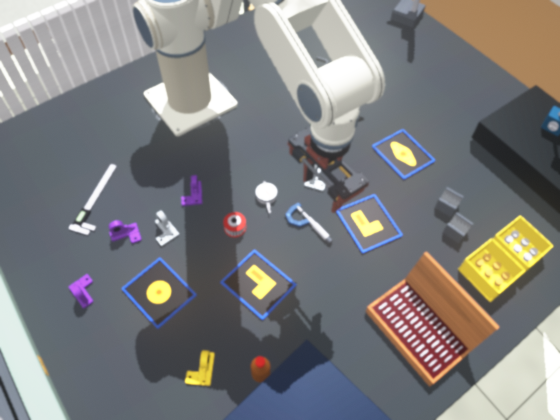

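View pics/side0.png

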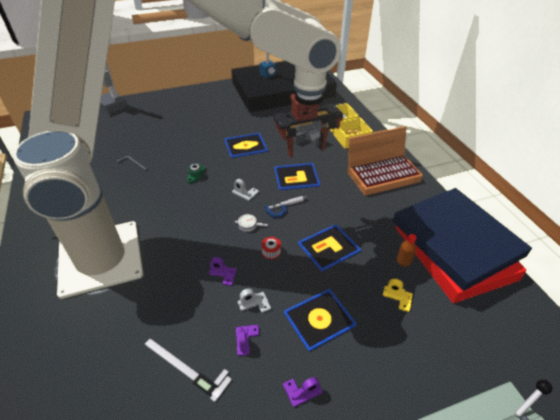

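The scene view shows two grey brackets at (167,230) and about (316,180), the red pulley (235,223), the dial (266,193) and the micrometer (310,222). It also shows trays at (159,292), (259,284), (369,222) and (404,153). Purple look-alikes are at (193,192), (125,231) and (82,290), and a yellow one is at (203,368).

The side view shows the green bearing at (197,172), the grey brackets at (243,188) and (254,299), and the pulley at (271,246). Next I'll locate these roughly and look closer with the wrist camera.

```bash
cat > h.py <<'E'
from station import env, set_gripper, viewer, workorder
import cv2, numpy as np
from scipy.spatial.transform import Rotation as R
def params(n, st=None):
    p=viewer.camera_params(n); K=np.array([[p["fx"],0,p["cx"]],[0,p["fy"],p["cy"]],[0,0,1.]])
    if n=="wrist":
        T=np.eye(4); T[:3,:3]=R.from_quat(st["orientation"]).as_matrix(); T[:3,3]=st["tool_pos"]
        P=T@np.array(p["tool_from_camera"])
    else: P=np.array(p["pose"])
    return K,np.array(p["dist"],float),P@np.diag([1,-1,-1,1.])   # OpenCV axes
def rays(cam,px):
    K,d,P=cam; u=cv2.undistortPoints(np.array(px,float).reshape(-1,1,2),K,d).reshape(-1,2)
    return P[:3,3],np.c_[u,np.ones(len(u))]@P[:3,:3].T
def on_plane(cam,px,z):
    o,v=rays(cam,px); return o+v*((z-o[2])/v[:,2])[:,None]
def project(cam,pts):
    K,d,P=cam; I=np.linalg.inv(P)
    return cv2.projectPoints(np.array(pts,float).reshape(-1,3),cv2.Rodrigues(I[:3,:3])[0],I[:3,3],K,d)[0].reshape(-1,2)
def tri(c1,p1,c2,p2):
    o1,v1=rays(c1,[p1]);o2,v2=rays(c2,[p2]);A=np.c_[v1[0],-v2[0]]
    t=np.linalg.lstsq(A,o2-o1,rcond=None)[0];a=o1+v1[0]*t[0];b=o2+v2[0]*t[1]
    return (a+b)/2,np.linalg.norm(a-b)
def quat(yaw):  # tool down, tool x at world angle yaw
    c,s=np.cos(yaw),np.sin(yaw)
    return R.from_matrix(np.array([[c,s,0],[s,-c,0],[0,0,-1.]])).as_quat()
def rectify(img,cam,c,size,z=0,s=1.0):
    """top view of plane z: pixel (i,j)-> world x = c0+size/2 - j*s..., up=+x, left=+y"""
    n=int(size/s); v,u=np.mgrid[0:n,0:n]
    pts=np.c_[(c[0]+size/2-v.ravel()*s),(c[1]+size/2-u.ravel()*s),np.full(n*n,z)]
    m=project(cam,pts).astype(np.float32).reshape(n,n,2)
    return cv2.remap(img,m[...,0],m[...,1],cv2.INTER_LINEAR)
def snap(name):
    st=env.read_state(); im=viewer.camera("wrist"); cv2.imwrite(f"pics/{name}.png",im); return im,params("wrist",st)
E
python3 - <<'E'
from h import *
c=params("side")
px=dict(bearing=(197,172),brA=(243,188),dial=(247,222),mic=(285,207),pul=(271,246),brB=(254,299),tB=(246,145),t1=(297,176),t2=(330,245),tP=(320,319),pur1=(222,270),pur2=(246,338))
for k,v in px.items(): print(k,on_plane(c,[v],10)[0].round())
st=env.read_state(); print(R.from_quat(st["orientation"]).as_matrix().round(2).tolist())
for y in(-250,0,250):
  for z in(400,500): print(y,z,env.ik([520,y,z],quat(0)))
E
```

```text
bearing [335. 282.  10.]
brA [464. 146.  10.]
dial [433. -11.  10.]
mic [566.  12.  10.]
pul [ 472. -128.   10.]
brB [ 372. -285.   10.]
tB [543. 380.  10.]
t1 [659. 144.  10.]
t2 [ 636. -182.   10.]
tP [ 511. -396.   10.]
pur1 [ 316. -165.   10.]
pur2 [ 322. -383.   10.]
[[-0.0, 1.0, -0.0], [1.0, 0.0, 0.0], [0.0, -0.0, -1.0]]
-250 400 [-4.68771253e-01  2.54537938e-01  1.63996392e+00 -4.44089210e-16
  1.24709080e+00  1.10202507e+00]
-250 500 [-4.68771253e-01  1.87566885e-01  1.50532392e+00 -4.44089210e-16
  1.44870184e+00  1.10202507e+00]
0 400 [-2.28866133e-02  1.61645099e-01  1.75785267e+00 -4.44089210e-16
  1.22209488e+00  1.54790971e+00]
0 500 [-2.28866133e-02  8.94060557e-02  1.61968779e+00 -4.44089210e-16
  1.43249880e+00  1.54790971e+00]
250 400 [ 4.27518697e-01  2.54537938e-01  1.63996392e+00 -4.44089210e-16
  1.24709080e+00  1.99831502e+00]
250 500 [ 4.27518697e-01  1.87566885e-01  1.50532392e+00 -4.44089210e-16
  1.44870184e+00  1.99831502e+00]
```

```bash
python3 - <<'E'
from h import *
import pickle
out={}
for i,y in enumerate((300,40,-230)):
    env.reach([520,y,400],quat(np.pi/2)); env.hold(0.2)
    im,cam=snap(f"w{i}"); out[i]=(im,cam)
pickle.dump(out,open("w.pkl","wb"))
print(env.read_state()["time_s"])
for i in out: cv2.imwrite(f"pics/w{i}b.png",cv2.resize(out[i][0],(784,588),interpolation=cv2.INTER_CUBIC))
E
```

```text
4.225
```

View pics/w0b.png

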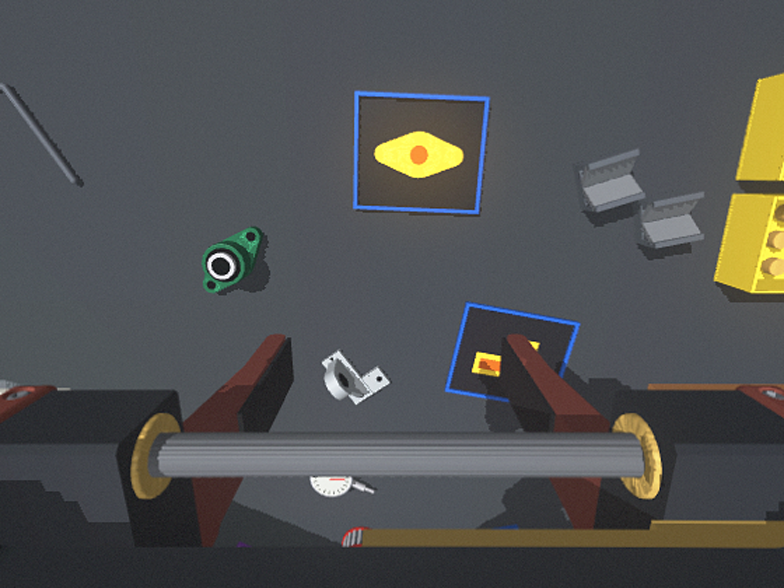

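View pics/w2b.png

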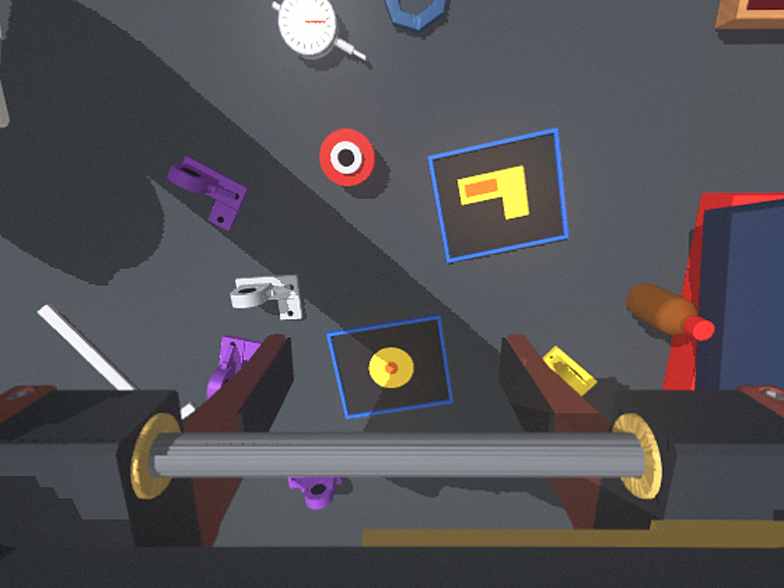

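Each wrist picture shows world +x to the right and world +y up. w0 shows:
- the bearing at (225,262)
- the bearing tray (420,152)
- the left-hand print (512,350): toe up and to the right, so to the left along the long end
- grey bracket A (352,378)

w2 shows:
- grey bracket B (265,292): long end to the right, toe down, so right-handed
- the right-hand print (498,195)
- the pulley (347,157)
- the pulley tray (391,367)

Now w1, which shows bracket A more clearly.

```bash
python3 - <<'E'
import cv2,numpy as np
a=cv2.imread("pics/w1.png")[0:310,100:470]; b=cv2.imread("pics/w2.png")[100:300,130:330]
a=cv2.resize(a,None,fx=1.2,fy=1.2,interpolation=3)
A=cv2.imread("pics/w1.png")
print(A.shape)
b=cv2.resize(b,(340,340),interpolation=3)
c=np.zeros((372,790,3),np.uint8);c[:a.shape[0],:a.shape[1]]=a[:372,:444];c[:340,448:788]=b
cv2.imwrite("pics/w1c.png",c)
E
```

```text
(420, 560, 3)
```

View pics/w1c.png

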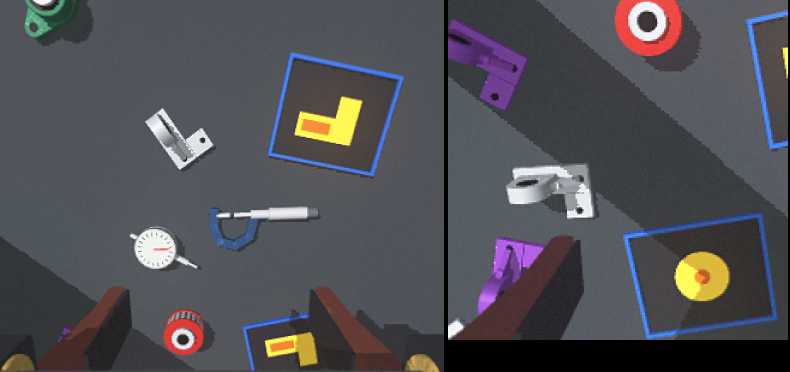

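Bracket A (w1 crop (180,138)) has its long end down and to the right and its toe to its left, so it is left-handed. B (crop right half, (550,190)) is right-handed. Both are bare grey aluminium, and the look-alikes are purple or yellow. Now I'll fit 3D models to silhouettes across the views.

```bash
cat > fit.py <<'E'
from h import *
import pickle
from scipy.optimize import minimize
def box(x0,x1,y0,y1,z0,z1): return np.array([[x,y,z] for x in(x0,x1) for y in(y0,y1) for z in(z0,z1)],float)
def cyl(r,z0,z1,cx=0): 
    t=np.linspace(0,2*np.pi,40); return np.vstack([np.c_[cx+r*np.cos(t),r*np.sin(t),0*t+z] for z in(z0,z1)])
def bracket(s):
    t=np.linspace(0,np.pi,15); a=np.r_[np.c_[18*np.cos(t),38+18*np.sin(t)],[[-18,0],[18,0]]]
    up=np.vstack([np.c_[a[:,0],0*a[:,0]+y,a[:,1]] for y in(-7,7)])
    toe=sorted((s*14,s*40)); return [box(-24,48,-14,14,0,8),box(22,48,toe[0],toe[1],0,8),up]
M=dict(left=bracket(1),right=bracket(-1),bearing=[np.vstack([cyl(24,0,12),cyl(10,0,12,38),cyl(10,0,12,-38)]),cyl(24,0,34)],
  pulley=[cyl(28,0,32),cyl(16,0,38)],tray=[box(-70,70,-60,60,0,7)])
def mask(kind,im,c,r):
    hsv=cv2.cvtColor(im,cv2.COLOR_BGR2HSV); h,s,v=[hsv[...,i].astype(int) for i in range(3)]
    if kind=="tray": m=(h>100)&(h<125)&(s>140)&(v>90)
    elif kind=="bearing": m=((h>55)&(h<95)&(s>70)&(v>35))|((v>150)&(s<60))
    elif kind=="pulley": m=((s>120)&((h<8)|(h>172))&(v>70))|((v>110)&(s<70))
    else: m=(v>115)&(s<60)
    roi=np.zeros(m.shape,np.uint8); cv2.circle(roi,c,r,255,-1); m=m.astype(np.uint8)*255&roi
    m=cv2.morphologyEx(m,cv2.MORPH_CLOSE,np.ones((3,3)))
    cs=cv2.findContours(m,cv2.RETR_EXTERNAL,cv2.CHAIN_APPROX_NONE)[0]
    k=max(cs,key=cv2.contourArea)
    if kind in("tray","pulley"): k=cv2.convexHull(k)
    return cv2.drawContours(np.zeros_like(m),[k],-1,255,-1)
S=4
def render(kind,cam,p,off,n):
    c,s=np.cos(p[2]),np.sin(p[2]); Rz=np.array([[c,-s,0],[s,c,0],[0,0,1]]); out=np.zeros((n,n),np.uint8)
    for q in M[kind]:
        u=(project(cam,q@Rz.T+[p[0],p[1],p[3]])-off+.5)*S-.5
        cv2.fillConvexPoly(out,cv2.convexHull(np.round(u*16).astype(np.int32)),255,shift=4)
    return out
def fit(kind,views,p0,fixz=None,starts=None):
    """views: (im,cam,center px,radius)"""
    pre=[]
    for im,cam,c,r in views:
        m=mask(kind,im,c,r); off=np.array(c)-r-3; n=2*(r+3)
        mm=cv2.warpAffine(m,np.array([[S,0,-off[0]*S+(S-1)/2],[0,S,-off[1]*S+(S-1)/2]],float),(n*S,n*S))>127
        pre.append((mm,cam,off,n*S))
    def ious(p):
        o=[]
        for mm,cam,off,n in pre:
            g=render(kind,cam,p,off,n)>0; o.append((g&mm).sum()/max(1,(g|mm).sum()))
        return np.array(o)
    def full(q): return np.r_[q,fixz] if fixz is not None else q
    f=lambda q: 1-ious(full(q)).mean()
    best=None
    for y in (starts if starts is not None else [p0[2]]):
        q0=np.array([p0[0],p0[1],y]+([] if fixz is not None else [0.]))
        sx=np.vstack([q0]+[q0+d for d in np.diag([12,12,.25,8][:len(q0)])])
        r=minimize(f,q0,method="Nelder-Mead",options=dict(initial_simplex=sx,xatol=.02,fatol=1e-5,maxiter=400))
        if best is None or r.fun<best.fun: best=r
    p=full(best.x); return p,ious(p)
E
cat > m1.py <<'E'
from fit import *
w=pickle.load(open("w.pkl","rb")); V={f"w{i}":w[i] for i in w}
for n in("scene","side"): V[n]=(cv2.imread(f"pics/{n}0.png"),params(n))
J=dict(left=("left",[("w1",(250,115),40),("w0",(251,270),34),("side",(243,188),26)],np.linspace(-3,3,7)),
 right=("right",[("w2",(189,208),34),("side",(254,299),30),("scene",(167,230),24)],np.linspace(-3,3,7)),
 bearing=("bearing",[("w0",(166,187),42),("side",(197,172),22)],np.linspace(0,2.6,5)),
 pulley=("pulley",[("w2",(248,112),30),("side",(271,246),20),("scene",(235,223),20)],[0]),
 left_tray=("tray",[("w1",(380,95),68),("side",(297,176),32),("scene",(369,222),42)],[-.2]),
 right_tray=("tray",[("w2",(356,140),70),("side",(330,245),40),("scene",(259,284),45)],[.2]),
 bearing_tray=("tray",[("w0",(300,109),70),("side",(246,145),32),("scene",(404,153),42)],[0]),
 pulley_tray=("tray",[("w2",(279,262),60),("side",(320,319),45),("scene",(159,292),45)],[.15]))
res={}
tiles=[]
for k,(kind,vs,st) in J.items():
    views=[(*V[n],c,r) for n,c,r in vs]; p0=on_plane(views[0][1],[views[0][2]],10)[0]
    a,i1=fit(kind,views,p0,None,st); b,i2=fit(kind,views[:1],a,0.); res[k]=(a,b)
    print(k,"all",a.round(2),i1.round(3),"| wrist only z0",b.round(2),i2.round(3))
    im,cam,c,r=views[0]; g=render(kind,cam,b,np.array(c)-r-3,2*(r+3)*S)
    t=cv2.resize(im[max(0,c[1]-r-3):c[1]+r+3,c[0]-r-3:c[0]+r+3],g.shape[::-1]); cv2.drawContours(t,cv2.findContours(g,0,1)[0],-1,(0,255,0),1)
    tiles.append(cv2.resize(t,(200,200)))
pickle.dump(res,open("res.pkl","wb"))
cv2.imwrite("pics/fit.png",np.vstack([np.hstack(tiles[:4]),np.hstack(tiles[4:])]))
E
time python3 m1.py
```

```text
left all [452.3  134.98  -0.96   1.01] [0.97  0.929 0.505] | wrist only z0 [452.31 134.9   -0.96   0.  ] [0.972]
right all [ 3.5588e+02 -2.8601e+02  8.0000e-02  4.0700e+00] [0.907 0.611 0.28 ] | wrist only z0 [ 3.5624e+02 -2.8716e+02  7.0000e-02  0.0000e+00] [0.935]
bearing all [3.3070e+02 2.7602e+02 8.3000e-01 3.1000e-01] [0.959 0.696] | wrist only z0 [331.45 276.05   0.84   0.  ] [0.973]
pulley all [ 4.7086e+02 -1.4021e+02 -4.7000e-01  1.1000e+01] [0.97  0.627 0.506] | wrist only z0 [ 4.6978e+02 -1.4016e+02 -2.7000e-01  0.0000e+00] [0.97]
left_tray all [ 6.6154e+02  1.5190e+02 -1.9000e-01  1.2200e+00] [0.987 0.932 0.678] | wrist only z0 [ 6.6193e+02  1.5200e+02 -1.9000e-01  0.0000e+00] [0.984]
right_tray all [ 6.3484e+02 -1.8161e+02  2.1000e-01  1.7900e+00] [0.986 0.943 0.428] | wrist only z0 [ 6.3561e+02 -1.8177e+02  2.1000e-01  0.0000e+00] [0.984]
bearing_tray all [ 5.4489e+02  3.9089e+02 -4.0000e-02  1.2700e+00] [0.986 0.93  0.967] | wrist only z0 [ 5.4525e+02  3.9091e+02 -5.0000e-02  0.0000e+00] [0.985]
pulley_tray all [ 5.1272e+02 -3.9013e+02  1.7000e-01  1.2200e+00] [0.967 0.964 0.982] | wrist only z0 [ 5.1454e+02 -3.9058e+02  1.7000e-01  0.0000e+00] [0.979]
real	0m3.552s
user	0m3.951s
sys	0m0.146s
```

View pics/fit.png

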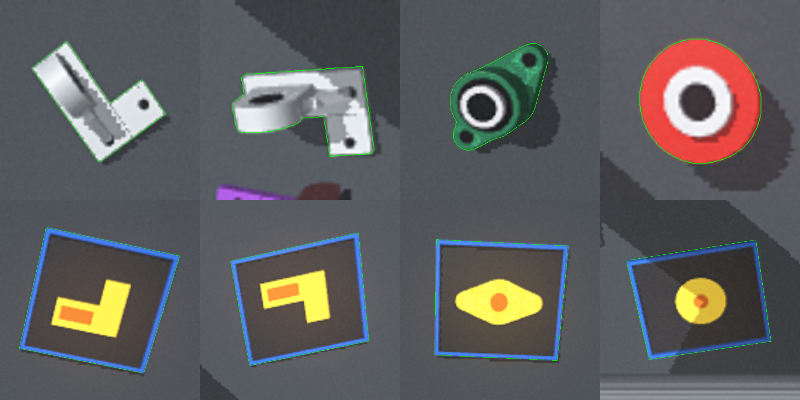

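The green outlines sit on all eight things, with wrist IoU of 0.93–0.98. The two-view heights agree with the bench for the left bracket, the bearing and the trays. For the pulley and the right bracket the side/scene masks were poor, so I'll take a second wrist view for those heights. Then I'll move the left bracket first.

```bash
cat > act.py <<'E'
from fit import *
Z=250
def tray_pt(t,dx,dy):
    c,s=np.cos(t[2]),np.sin(t[2]); return np.array([t[0]+c*dx-s*dy,t[1]+s*dx+c*dy])
def yaws(xy1,y1,xy2,y2,flips):
    """yaw pair (tool x) with the easiest last joint"""
    best=None
    for k in (-1,0,1):
        for f in flips:
            a,b=y1+k*np.pi,y2+k*np.pi+f
            q=[np.pi/2-y+np.arctan2(p[1],p[0]) for p,y in((xy1,a),(xy2,b))]
            c=max(map(abs,q))
            if best is None or c<best[0]: best=(c,a,b)
    return best[1:]
def go(xy,yaw):
    env.reach([*xy,Z],quat(yaw))
def pick(xy,yaw,gz,op,close):
    set_gripper(op); go(xy,yaw); env.move_l([*xy,gz+61+15],rate=150)
    hit=env.move_l([*xy,gz+61],rate=40,f_stop=15); set_gripper(close); env.hold(.2)
    s=env.read_state(); print("pick hit",hit,"z",round(s["tool_pos"][2]-61,1),"width",round(s["width"],1),"grip",round(s["grip_force"],1))
    env.move_l([*xy,gz+61+30],rate=60); env.move_l([*xy,Z],rate=150); env.hold(.2)
    s=env.read_state(); print("lifted width",round(s["width"],1),"grip",round(s["grip_force"],1),"F",np.round(s["force"],1),"t",s["time_s"])
def place(xy,yaw,gz,op):
    go(xy,yaw); env.hold(.2); env.move_l([*xy,gz+61+3+12],rate=150); env.hold(.2)
    hit=env.move_l([*xy,gz+61+3-2],rate=15,f_stop=4); s=env.read_state()
    print("place hit",hit,"z-err",round(s["tool_pos"][2]-61-3-gz,1),"F",np.round(s["force"],1))
    set_gripper(op); env.hold(.2); env.move_l([*xy,Z],rate=120); print("t",env.read_state()["time_s"])
E
python3 - <<'E'
from act import *
res=pickle.load(open("res.pkl","rb"))
env.reach([420,-320,310],quat(np.pi/2)); env.hold(.2); im,cam=snap("w3"); pickle.dump((im,cam),open("w3.pkl","wb"))
w=pickle.load(open("w.pkl","rb"))
for k,r2,r3 in(("right",34,46),("pulley",30,40)):
    b=res[k][1]; c2=tuple(int(v) for v in project(w[2][1],[[b[0],b[1],15]])[0].round()); c3=tuple(int(v) for v in project(cam,[[b[0],b[1],15]])[0].round())
    vs=[(*w[2],c2,r2+2),(im,cam,c3,r3)]
    print(k,c3,*[x.round(3) for x in fit(k,vs,b,None)],*[x.round(3) for x in fit(k,vs[1:],b,0.)])
l=res["left"][1]; T=(res["left_tray"][0]+res["left_tray"][1])/2; xy2=tray_pt(T,-18,-15)
a,b=yaws(l[:2],l[2],xy2,T[2],[0]); print(l,xy2,a,b,env.ik([*l[:2],Z],quat(a)),env.ik([*xy2,Z],quat(b)))
pick(l[:2],a,33,40,4)
E
```

```text
right (230, 157) [ 3.56613e+02 -2.87154e+02  6.50000e-02 -6.78000e-01] [0.919 0.955] [ 3.56972e+02 -2.87078e+02  6.80000e-02  0.00000e+00] [0.955]
pulley (325, 24) [ 4.69769e+02 -1.40607e+02 -1.20000e-01  2.29000e-01] [0.967 0.862] [ 4.69783e+02 -1.41197e+02 -1.18000e-01  0.00000e+00] [0.869]
[452.30649966 134.90319546  -0.95720094   0.        ] [641.25774479 140.5599902 ] 2.184391711025331 2.9543328072962187 [ 2.64641406e-01  2.77142287e-01  2.00214715e+00 -4.44089210e-16
  8.62303213e-01 -3.48953979e-01] [ 1.97653675e-01  5.27313547e-01  1.59306439e+00 -4.44089210e-16
  1.02121472e+00 -1.18588281e+00]
pick hit False z 33.1 width 14.0 grip 30.0
lifted width 13.7 grip 30.0 F [-0.1 -0.5 -1.7] t 11.9083
```

The pulley and right-bracket heights come out at 0.2 and -0.7 mm, so both stand on the bench. The left bracket is gripped at 14 mm. I'll place it, move the right bracket, then check both.

```bash
python3 - <<'E'
from act import *
res=pickle.load(open("res.pkl","rb"))
l=res["left"][1]; T=(res["left_tray"][0]+res["left_tray"][1])/2; xy2=tray_pt(T,-18,-15)
a,b=yaws(l[:2],l[2],xy2,T[2],[0]); place(xy2,b,33,40)
env.reach([640,40,400],quat(np.pi/2)); env.hold(.2); im,cam=snap("w4")
p=[xy2[0],xy2[1],T[2],3]; c=tuple(int(v) for v in project(cam,[[p[0],p[1],20]])[0].round())
f=fit("left",[(im,cam,c,46)],p,3.); print("left now",f[0].round(3),f[1],"want",np.round(p,3))
cv2.imwrite("pics/c4.png",cv2.resize(im[max(0,c[1]-70):c[1]+80,c[0]-80:c[0]+80],(480,450)))
l=(res["right"][1]); l=np.array([356.8,-287.1,.067]); T=(res["right_tray"][0]+res["right_tray"][1])/2; xy2=tray_pt(T,-18,15)
a,b=yaws(l[:2],l[2],xy2,T[2],[0]); print(l,xy2,a,b); pick(l[:2],a,33,40,4)
E
```

```text
place hit True z-err 0.1 F [-0.1 -0.2  5.1]
t 17.2
left now [ 6.40869e+02  1.39593e+02 -1.81000e-01  3.00000e+00] [0.96541144] want [ 6.41258e+02  1.40560e+02 -1.87000e-01  3.00000e+00]
[ 3.568e+02 -2.871e+02  6.700e-02] [ 614.50132475 -170.75183746] 0.067 0.20900350352424013
pick hit False z 33.1 width 14.1 grip 30.0
lifted width 13.8 grip 30.0 F [-0.8 -0.1 -1.9] t 24.65
```

View pics/c4.png

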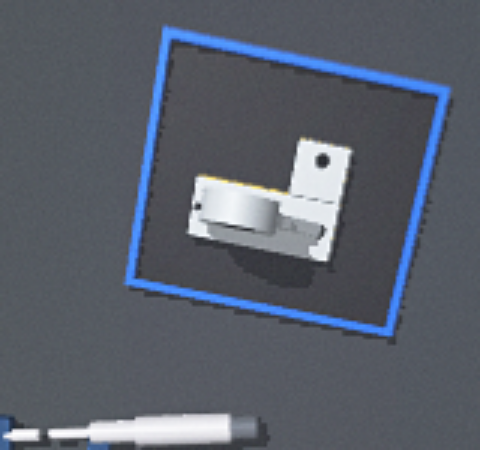

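The left bracket stands upright at (265,205) in the crop and covers its print, with only a sliver of yellow showing along the upper edge. That is about 1 mm off. The right bracket is gripped. I'll place it, then pick the pulley and the bearing.

```bash
python3 - <<'E'
from act import *
res=pickle.load(open("res.pkl","rb"))
def chk(name,im,cam,p,r):
    c=tuple(int(v) for v in project(cam,[[p[0],p[1],20]])[0].round())
    f=fit(name,[(im,cam,c,r)],p,3.); print(name,"now",f[0].round(3),f[1].round(3),"want",np.round(p,3)); return im[max(0,c[1]-60):c[1]+60,c[0]-65:c[0]+65]
tr=lambda k:(res[k][0]+res[k][1])/2
T=tr("right_tray"); xy=tray_pt(T,-18,15); place(xy,.209,33,40); want_r=[*xy,T[2],3]
l=np.array([469.8,-140.6]); T=tr("pulley_tray"); a=b=np.pi/2+np.arctan2(-390,510)
pick(l,a,23,76,40); place(T[:2],b,23,74); want_p=[*T[:2],0,3]
env.reach([580,-380,400],quat(np.pi/2)); env.hold(.2); im,cam=snap("w5")
t1=chk("right",im,cam,want_r,46)
env.reach([520,-490,400],quat(np.pi/2)); env.hold(.2); im,cam=snap("w6")
t2=chk("pulley",im,cam,want_p,40)
cv2.imwrite("pics/c56.png",np.hstack([cv2.resize(t,(390,360)) for t in(t1,t2)]))
l=res["bearing"][1]; T=tr("bearing_tray"); a,b=yaws(l[:2],l[2],T[:2],T[2],[0,np.pi,-np.pi]); print(a,b)
pick(l[:2],a,23,72,35)
E
```

```text
place hit True z-err 0.1 F [-1.2  0.4  3.9]
t 30.2167
pick hit False z 23.1 width 54.0 grip 30.0
lifted width 54.3 grip 30.0 F [-0.1  0.5 -2.7] t 35.9667
place hit True z-err 0.1 F [ 0.1 -0.2  5.8]
t 41.5
right now [ 6.14765e+02 -1.70909e+02  2.11000e-01  3.00000e+00] [0.966] want [ 6.14501e+02 -1.70752e+02  2.09000e-01  3.00000e+00]
pulley now [ 5.14296e+02 -3.90437e+02  1.14000e-01  3.00000e+00] [0.979] want [ 513.632 -390.356    0.       3.   ]
0.8418067659920143 3.096193876355018
pick hit False z 23.1 width 48.0 grip 30.0
lifted width 47.6 grip 30.0 F [ 0.9  0.5 -2.1] t 50.65
```

View pics/c56.png

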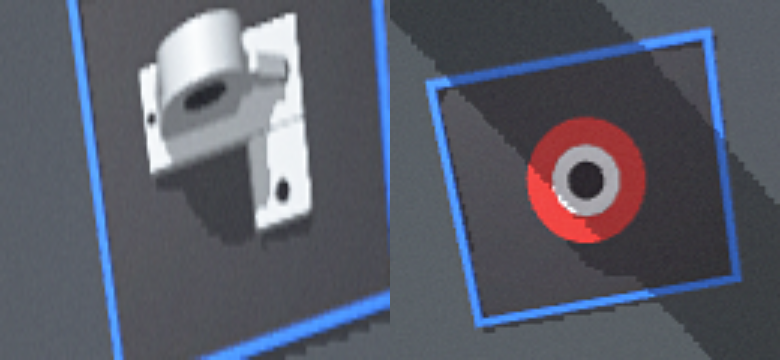

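The right bracket (crop (225,110)) and the pulley (585,180) both stand flat on their prints, within 1 mm. The bearing is gripped at 48 mm, so I'll place it.

```bash
python3 - <<'E'
from act import *
res=pickle.load(open("res.pkl","rb"))
T=(res["bearing_tray"][0]+res["bearing_tray"][1])/2; place(T[:2],3.096,23,72)
env.reach([520,300,400],quat(np.pi/2)); env.hold(.2); im,cam=snap("w7")
c=tuple(int(v) for v in project(cam,[[T[0],T[1],20]])[0].round()); print(c)
f=fit("bearing",[(im,cam,c,46)],T,3.); print(f[0].round(3),f[1],T.round(3))
t=cv2.resize(im[max(0,c[1]-70):c[1]+70,c[0]-90:c[0]+90],(540,420)); 
# bystanders: compare the dial and micrometer with the earlier picture
env.reach([520,40,400],quat(np.pi/2)); env.hold(.2); im,cam=snap("w8")
o=cv2.imread("pics/w1.png"); d=cv2.absdiff(im,o).max(2)[150:235,190:380]; print("bystander diff px",(d>60).sum(),env.read_state()["time_s"])
cv2.imwrite("pics/c7.png",t)
E
```

```text
place hit True z-err 0.1 F [ 0.3 -0.8  5. ]
t 57.2417
(300, 111)
[ 5.44648e+02  3.89646e+02 -5.70000e-02  3.00000e+00] [0.97361574] [ 5.45069e+02  3.90902e+02 -4.50000e-02  6.36000e-01]
bystander diff px 0 60.0417
```

View pics/c7.png

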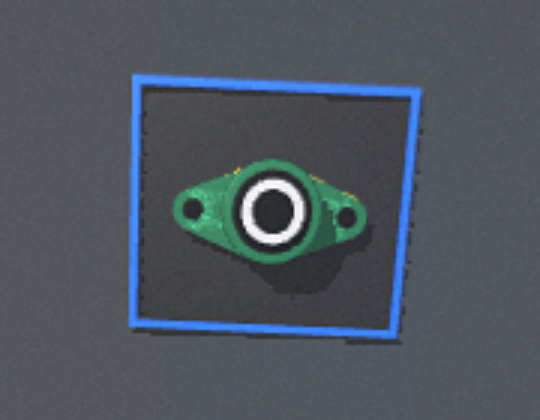

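The bearing (270,210) lies along its print, about 1 mm off. The dial and micrometer look the same as before, and the arm is clear of everything. I'll hand the job in.

```bash
python3 -c "
from station import workorder; print(workorder.sign_off())"
```

```text
the job is handed in; nothing more can be done
None
```

All four parts are set down in their own trays, each within about 2 mm of its print by my camera check; the dial indicator and micrometer show no movement, and I handed the job in at about 60 s, though sign-off returned no verdict.

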